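# Shut and pin the animation pressure frame

## Task

Swing the hinged glazed frame down onto the artwork, then take the locking pin with the tall round grip from the pin block and push it down through the aligned holes of frame and bed until its collar bears on the frame. Keep pressing down on the pin so that the sprung frame is squeezed fully home, and finish while still holding it pressed like that; leave the other pins and the things lying around where they are.

Things in the scene. Friction and masses are not known exactly. Their poses are not given: they have to be found in the camera images.
- press: the pressure frame's bed, fixed to the table: an aluminium plate 240 (its x) x 250 (its y) x 32 mm high with artwork on top. Origin at the centre of its underside, on the table; z up. The frame's hinge runs along its x axis at y = +100 mm, z = 32 mm; the pin hole is at x = 0, y = -100 mm
- bed_hole (a point): centre of the mouth of the bed's round vertical pin hole, in the bed's top face 32 mm above the table; 12 mm wide, goes through to the table
- frame (a joint): opening angle of the hinged frame in rad: 0 = closed, 1.57 = upright, at most 1.9. It opens about the hinge, its free edge rising from the bed's -y side up and over towards +y; its outer face then looks to the bed's +y side. A friction hinge holds it at any angle; about 3 N at the free edge moves it
- frame_hinge (a point): midpoint of the frame's hinge axis, at the height of the frame's underside. The axes turn with the frame: x along the hinge (as the bed's x), -y from the hinge towards the free edge, z out of the outer face. The frame is a dark steel rim with a clear pane, 200 mm along the hinge, reaching 220 mm from the hinge to its free edge, rim 10 mm thick, front rim 40 mm deep; the pane lies 5 mm below the rim's outer face
- frame_hole (a point): centre of the 12 mm pin hole in the front rim, on the outer (top) face, 200 mm from the hinge, 10 mm above the frame's underside; right over the bed's hole when closed. Axes as frame_hinge
- squeeze (a joint): how far the closed frame is squeezed against its springs, rad: 0 = at rest, when the closed frame stands 0.04 rad ajar (frame hole 8 mm above its home height); 0.04 = fully home, the frame flat on the bed, hard stop (outer face then 42 mm above the table). About 3 N down at the hole starts it, 7 to 8 N brings it home; it springs back when let go
- pin: the locking pin, steel, loose, standing in one of the three holes of the pin block: the one with the tall round grip. From its lower tip up: shank 9 mm across and 34 mm long with a bevelled tip, collar 26 mm across and 4 mm high, round grip 20 mm across and 30 mm high (68 mm in all). Origin at the lower tip, z up along the pin. 40 to 85 g
- pinblock: wooden pin block fixed to the table, 170 (its x) x 60 x 42 mm high, with three 12 mm holes through it in a row along its x, 55 mm apart, the middle one at its centre; each pin hangs in its hole by its collar or head. Origin at the centre of its underside
- flatpin: another steel pin, standing in the pin block; its head is a low flat disc 32 mm across and 9 mm high. Leave it where it is. Origin at its lower tip
- ballpin: another steel pin, standing in the pin block; its head is a ball 22 mm across, about 24 mm high with its collar. Leave it where it is. Origin at its lower tip
- tape: bystander, not to be moved: a roll of tape lying flat, 100 mm across, 24 mm high; origin at the centre of its underside
- lens: bystander, not to be moved: a black camera lens standing on end, 70 mm across, 85 mm high; origin at the centre of its underside
- mug: bystander, not to be moved: a white mug, 90 mm high; origin at the centre of its underside
- keypad: bystander, not to be moved: a black key pad, 130 x 90 x 18 mm; origin at the centre of its underside
- arch: bystander, not to be moved: a flat grey-brown board cut-out of an arch, 90 x 97 x 6 mm; origin at the centre of its underside
- eraser: bystander, not to be moved: a white eraser, 55 x 24 x 14 mm; origin at the centre of its underside
- jar: bystander, not to be moved: an amber glass jar, 85 mm high; origin at the centre of its underside
Mind the look-alikes: they are no part of the job. Leave any orange or turquoise look-alike of the pin alone.

How it is judged (in metres and radians):
On the way, in this order (a step that is already met when the one before it is completed fails the run):
1. the frame is swung shut (value of joint frame below 0.12 rad), for 0.2 s.
2. the pin has gone through the frame's hole into the bed's hole (horizontal distance between pin and bed_hole below 0.005 m and angle between the z axis of pin and the z axis of press, either way round below 0.12 rad and z of pin in the frame of press below 0.024 m and value of joint frame below 0.12 rad), for 0.1 s.
At the end, for the whole second after the job is handed in: Frame shut (0.02 rad) and squeezed past 0.033 of 0.04 rad; pin upright (0.12 rad), its tip within 5 mm of the bed hole's axis and under 13 mm above the table (8 mm when seated), at rest, the fingers still bearing on it with over 3 N (value of joint frame below 0.02 rad and value of joint squeeze above 0.033 rad and horizontal distance between pin and bed_hole below 0.005 m and angle between the z axis of pin and the z axis of press, either way round below 0.12 rad and z of pin in the frame of press below 0.013 m and contact force between the fingers and pin above 3 N and linear speed of pin below 0.02 m/s); the arm keeps its last pose, push and grip.
It fails at once if a bystander was moved more than 30 mm (distance of any of tape, lens, mug, keypad, arch, eraser, jar from where it was at the start of the episode above 0.03 m).
It fails at once if another pin was moved more than 15 mm (distance of any of flatpin, ballpin from where it was at the start of the episode above 0.015 m).
It also fails if it takes over 69 s, if anything falls off the work surface, if the arm or the gripper's body presses on something with over 40 N, if the wrist force passes 120 N, or if a joint passes its speed limit or range.

## Robot

A 7-joint arm with a two-finger parallel gripper is mounted at the origin on the work surface. World frame = base frame: x ahead of the robot, y to its left, z up, the work surface at z = 0. Lengths are in m, angles in degrees, forces in N, time in s.
With the tool pointing down it reaches from about 0.425 to 0.875 m from the base axis. Payload 4.7 kg.
Tool frame: the origin (TCP) lies at the centre of the arm's flange, where the gripper is bolted on; the fingertips stand 182 mm ahead of it and the grasp point (between the pads) lies 164 mm ahead of it; z points along the fingers, y is the line along which they close (so a half turn about z gives the same grasp; the last joint's range is limited). The gripper opens to 87 mm and grips with 3 to 60 N. Pads are 19 mm wide; open, the fingers measure 117 mm over their backs; the gripper's body (75 mm by 190 mm) begins 51 mm behind the grasp point.
Start: joints at [66.125, 18.392, -4.016, 83.108, 1.295, 78.541, -3.26], TCP at [0.271, -0.591, 0.405] pointing down, gripper open.
Joint ranges: [-163.93, 163.93], [-17.29, 119.83], [-79.2, 71.16], [3.27, 140.29], [-89.18, 269.18], [5.43, 117.66], [-154.24, 154.24]. Speed limits (degrees/s): [147.25, 147.25, 180, 180, 180, 180, 180].

## Interface

Orientations are given as [roll, pitch, yaw] about the fixed x, y, z axes, in that order (R = Rz(yaw) Ry(pitch) Rx(roll)).
In Python, from cell import env gives the robot as it stands. The module is installed in compiled form; this text tells all that it offers.
- The arm moves only by the tool step_arm, never from a script. Its argument "steps" is one flat list of numbers, 5 for each row, row after row: the opening, from 0 (shut) to 1 (fully open), then the shift along the tool's x, y, z in mm, then the turn about the tool's z in degrees. In form: [grip, dx, dy, dz, roll, grip, dx, dy, dz, roll, ...]. A call has 1 to 12 rows; each row shifts and turns the commanded pose from where the row before left it, along the tool's axes as they then stand; what a row does not reach is not made up. A row lasts 1/8 s, in which the tool goes at most 62.5 mm and 10.7 degrees, less where a joint would pass 70% of its speed; a pose out of reach is approached as far as the arm can. A call with a gripper value outside its range is refused whole. The fingers move at their own pace and stop on an object; "grip_force" is the grip in N (left out, the last holds). Time passes only in rows, so rows that do not move let the fingers close. It gives the time, the measured TCP pose, the force, the opening and the grip force at its end, in the units of the state.
- env.get_obs(): the state, without advancing time (a new reading comes with each control period).
- env.read_camera(name): name is "side" or "top"; returns a dict with "image" (480x640x3 uint8, red, green, blue), "camera_matrix" (3x3 intrinsics, pixels), "R" (3x3) and "t" (3): a world point X has camera coordinates R X + t. Camera axes: x right, y down, z forward; pixel columns grow to the right and rows downward; lengths in m; the calibration is good to about 2 mm. A picture is of the moment at which its call begins. There is no depth.
- env.sign_off(): hands the job in; it is judged then, once.
The state is a dict: "time_s": time; "qpos": joint angles; "joint_velocities": joint speeds; "effort": joint torques, N m; "tool_pos": TCP position; "tool_rot": TCP orientation; "force": force on the tool from outside, world axes, zero at the start; "wrist_torque": the same for the moment, N m; "grip_width": finger opening in m; "grasp_force": force on a finger pad.
Only numpy, scipy, OpenCV 4.12 (cv2) and the standard library are available. Lean on these libraries where they do the work, as an engineer would, in place of code of your own. Each camera call takes 0.05 s, during which the arm holds its last target. There are 200 camera calls.

## Working session

There is one attempt and no reset: what is moved stays moved. The work goes in short steps, Python scripts to look and compute and a tool call to move; the robot and the scene stay as the last step left them, time stands still between calls to the robot, and variables do not carry over. Pictures are saved under pics/ and viewed, at most 10 in all, crops included, and the job is handed in when it is done.

Besides the shell and the picture viewer there is one more tool, called after "Call:" as name(argument=value, ...), one argument or row to a line, values as JSON. step_arm: Moves the arm, as the interface text tells. Its arguments: {"type":"object","properties":{"steps":{"type":"array","items":{"type":"number"}},"grip_force":{"type":"number"}},"required":["steps"]}

```bash
mkdir -p pics; cat > h.py <<'E'
import numpy as np, cv2
from cell import env
def cam(n):
    c=env.read_camera(n); return c["image"],np.array(c["camera_matrix"]),np.array(c["R"]),np.array(c["t"])
def ray(c,u,v):
    _,K,R,t=c; d=R.T@np.linalg.inv(K)@[u,v,1]; return -R.T@t,d
def onz(c,u,v,z):
    o,d=ray(c,u,v); return o+d*(z-o[2])/d[2]
def proj(c,X):
    _,K,R,t=c; p=K@(R@np.array(X)+t); return p[:2]/p[2]
def two(c1,p1,c2,p2):
    o1,d1=ray(c1,*p1);o2,d2=ray(c2,*p2)
    s=np.linalg.lstsq(np.array([d1,-d2]).T,o2-o1,rcond=None)[0]
    a=o1+s[0]*d1;b=o2+s[1]*d2; return (a+b)/2,np.linalg.norm(a-b)
def save(c,n): cv2.imwrite("pics/"+n,c[0][:,:,::-1])
E
python3 - <<'E'
from h import *
for n in("top","side"):
    c=cam(n); save(c,n+"0.png"); print(n,-c[2].T@c[3],c[1][0,0], c[2][2])
o=env.get_obs();print(o)
E
```

```text
top [ 0.46201225 -0.01856493  1.29795162] 478.018946050385 [ 0.09453877  0.00707657 -0.99549603]
side [ 0.11910083 -0.97518576  0.71744061] 547.38330586744 [ 0.36579395  0.7695649  -0.52341633]
{'time_s': 0.1, 'qpos': array([66.12701131, 18.43529217, -4.01308874, 83.1685812 ,  1.29529767,
       78.54148607, -3.26019863]), 'joint_velocities': array([-0.09774421, -0.06275415, -0.0456801 , -0.26422492, -0.03839356,
        0.0223154 ,  0.04220279]), 'effort': array([ 2.27033383e-04, -4.92569053e+01, -4.05471465e-01, -3.13398528e+01,
       -6.42698910e-02,  3.94590315e-02,  9.43873715e-05]), 'tool_pos': array([ 0.27128631, -0.5904759 ,  0.40375898]), 'tool_rot': array([-1.79899880e+02,  6.58942294e-03,  2.46801466e+01]), 'force': array([-1.0846454 , -0.16155622, -0.20389257]), 'wrist_torque': array([-0.04049656,  0.02575808,  0.0366561 ]), 'grasp_force': 0.0, 'grip_width': 0.08686838242159013}
```

View pics/top0.png

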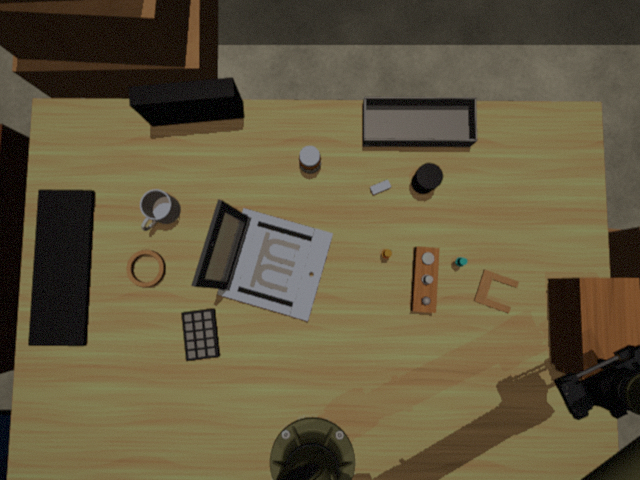

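View pics/side0.png

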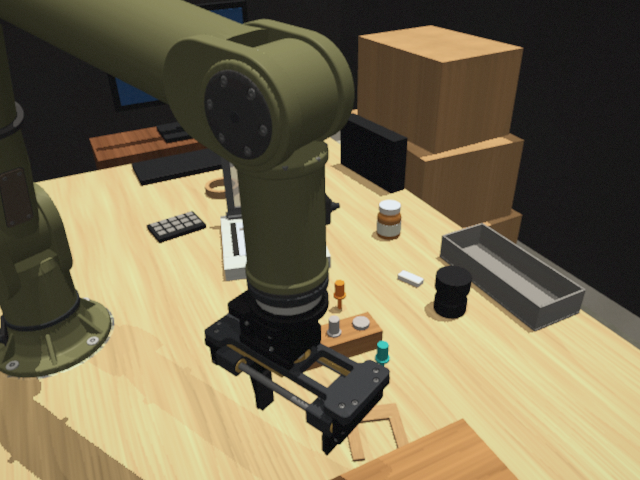

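The top view shows the bed hole at about (311,274), the frame standing open at the left (225,245), and the block at (425,280) with pins at y≈259, 280 and 301. The side view shows the tall grip at (334,325) beside the flat disc (361,322). I'll zoom in to measure.

```bash
python3 - <<'E'
from h import *
c=cam("top")
a=cv2.resize(c[0][190:330,185:345],None,fx=3.5,fy=3.5,interpolation=cv2.INTER_CUBIC)
b=cv2.resize(c[0][235:325,405:445],None,fx=5.4,fy=5.4,interpolation=cv2.INTER_CUBIC)
b=cv2.copyMakeBorder(b,0,a.shape[0]-b.shape[0],0,0,cv2.BORDER_CONSTANT)
cv2.imwrite("pics/z1.png",np.hstack([a,b])[:,:,::-1])
for p,z in(((311,274),.032),((428,259),.05),((428,280),.076),((425,301),.06)):print(onz(c,*p,z))
# bed light mask
hsv=cv2.cvtColor(c[0],cv2.COLOR_RGB2HSV)
m=((hsv[...,1]<45)&(hsv[...,2]>110)).astype(np.uint8); m[:200]=0;m[330:]=0;m[:,:220]=0;m[:,340:]=0
k=max(cv2.findContours(m,0,2)[0],key=cv2.contourArea)
q=cv2.approxPolyDP(k,5,True)[:,0];print(q);
for p in q:print(p,onz(c,*p,.032))
m=((hsv[...,0]<14)&(hsv[...,1]>110)).astype(np.uint8);m[:,:405]=0;m[:,445:]=0;m[:235]=0;m[325:]=0
k=max(cv2.findContours(m,0,2)[0],key=cv2.contourArea);r=cv2.minAreaRect(k);print(r)
for p in cv2.boxPoints(r):print(onz(c,*p,.042))
E
```

```text
[0.48573772 0.00689801 0.032     ]
[ 0.52694388 -0.29819765  0.05      ]
[ 0.47217189 -0.29165632  0.076     ]
[ 0.41856522 -0.28682798  0.06      ]
[[243 208]
 [251 221]
 [230 290]
 [222 295]
 [307 320]
 [332 233]]
[243 208] [0.66053693 0.19078193 0.032     ]
[251 221] [0.62560777 0.16857453 0.032     ]
[230 290] [0.44190294 0.22001661 0.032     ]
[222 295] [0.42863421 0.24077216 0.032     ]
[307 320] [0.36556016 0.016202   0.032     ]
[332 233] [ 0.59505668 -0.047955    0.032     ]
((423.0, 279.0), (23.999996185302734, 63.99999237060547), -0.0)
[ 0.39184017 -0.25407535  0.042     ]
[ 0.55858446 -0.25574918  0.042     ]
[ 0.55908614 -0.3187984   0.042     ]
[ 0.39238777 -0.31633572  0.042     ]
```

View pics/z1.png

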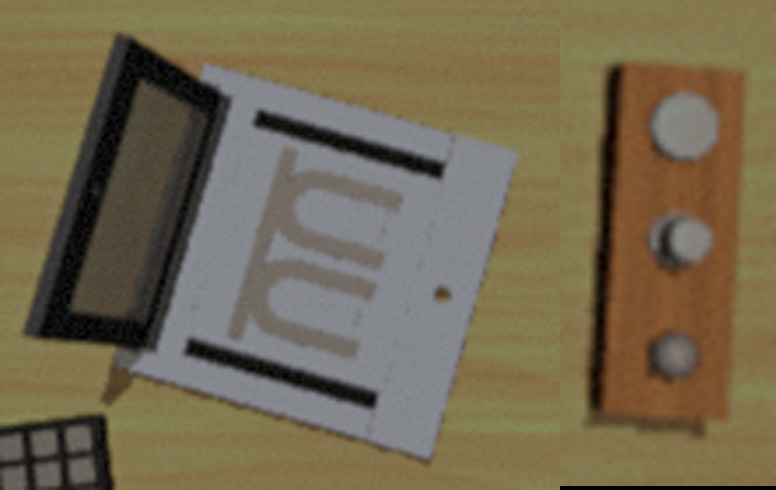

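The crop shows the tall grip is the middle pin: its top is at (428.9,279.6), set off from its collar. The ball pin is below it and the flat disc above. The bed hole is at (311.3,273.7), which agrees with the front corners of the bed. Next I need the frame angle and the waypoints.

```bash
cat >> h.py <<'E'
X=np.array([.2295,-.0642,0]);X/=np.linalg.norm(X);Y=np.array([-X[1],X[0],0]);Z=np.array([0,0,1.])
HOLE=np.array([.4862,.0073,.032]);HINGE=HOLE+.2*Y
def fr(phi,x,r,n): # frame point: x along hinge, r from hinge, n above underside
    return HINGE+x*X+r*(-Y*np.cos(phi)+Z*np.sin(phi))+n*(Y*np.sin(phi)+Z*np.cos(phi))
E
python3 - <<'E'
from h import *
c=cam("top");s=cam("side")
print("yaw",np.degrees(np.arctan2(X[1],X[0])),"hinge",HINGE,"Y",Y)
print("pin",onz(c,428.9,279.6,.076),onz(c,425.7,279.6,.046),"side grip top",[proj(s,onz(c,428.9,279.6,.076))])
for ph in(1.3,1.5,1.57,1.7,1.8,1.9):
    print(ph,[np.round(proj(c,fr(ph,x,r,n))) for x,r,n in((.1,.22,0),(-.1,.22,0),(.1,.22,.01),(-.1,.22,.01))])
print("seen inner/outer free corners ~", (185+120/3.5,190+35/3.5),(185+25/3.5,190+335/3.5))
E
```

```text
yaw -15.628355224509685 hinge [0.54007929 0.19990587 0.032     ] Y [0.26939645 0.96302936 0.        ]
pin [ 0.47320443 -0.29395516  0.076     ] [ 0.47340939 -0.29239112  0.046     ] side grip top [array([333.32590133, 318.77292698])]
1.3 [array([261., 211.]), array([234., 298.]), array([256., 210.]), array([230., 297.])]
1.5 [array([241., 205.]), array([215., 293.]), array([237., 204.]), array([210., 291.])]
1.57 [array([235., 203.]), array([208., 291.]), array([231., 202.]), array([204., 289.])]
1.7 [array([223., 200.]), array([196., 287.]), array([219., 199.]), array([192., 286.])]
1.8 [array([214., 198.]), array([187., 284.]), array([210., 197.]), array([183., 283.])]
1.9 [array([205., 196.]), array([178., 281.]), array([202., 195.]), array([175., 280.])]
seen inner/outer free corners ~ (219.28571428571428, 200.0) (192.14285714285714, 285.7142857142857)
```

Call:
step_arm(
  steps=[0.5,0,0,-35,0,0.5,0,0,-35,0,0.5,31.5,-33.5,0,0,0.5,31.5,-33.5,0,0,0.5,31.5,-33.5,0,0,0.5,31.5,-33.5,0,0,0.5,0,0,0,-10,0.5,0,0,0,-10,0.5,0,0,0,-10,0.5,0,0,0,-10,0.5,0,0,0,-9.7,0.5,0,0,0,0],
  grip_force=20,
)

```text
time_s: 1.75
tool_pos: [0.3299, -0.4162, 0.4747]
tool_rot: [-180.0, 0.0, 74.3]
force: [-0.3, 0.2, -0.3]
grip_width: 0.0435
grasp_force: 0.0
```

Call:
step_arm(
  steps=[0.5,46.2,2.3,0,0,0.5,46.2,2.3,0,0,0.5,46.2,2.3,0,0,0.5,46.2,2.3,0,0,0.5,46.2,2.3,0,0,0.5,46.2,2.3,0,0,0.5,46.2,2.3,0,0,0.5,46.2,2.3,0,0,0.5,46.2,2.3,0,0,0.5,46.2,2.3,0,0,0.5,46.2,2.3,0,0,0.5,0,0,0,0],
)

```text
time_s: 3.25
tool_pos: [0.4911, 0.0705, 0.4749]
tool_rot: [-180.0, -0.1, 74.6]
force: [-1.0, -0.6, -0.4]
grip_width: 0.0435
grasp_force: 0.0
```

Call:
step_arm(
  steps=[0.5,46.2,2.3,0,0,0.5,46.2,2.3,0,0,0.5,46.2,2.3,0,0,0.5,46.2,2.3,0,0,0.5,46.2,2.3,0,0,0.5,0,0,0,0,0.5,0,0,40,0,0.5,0,0,40,0,0.5,0,0,16,0,0.5,0,0,0,0],
)

```text
time_s: 4.5
tool_pos: [0.5647, 0.2844, 0.3782]
tool_rot: [-180.0, 0.1, 74.2]
force: [-0.7, -0.1, 0.2]
grip_width: 0.0435
grasp_force: 0.0
```

```bash
python3 - <<'E'
from h import *
o=env.get_obs();p=o["tool_pos"]-HINGE
cy=p@Y; tz=o["tool_pos"][2]-.182; print("cur",p@X,cy,tz)
r=.197
prev=(cy,tz)
for ph in(1.6,1.45,1.3,1.15,1.0,.85,.7,.55,.4,.3,.2,.1,.04):
    y=-r*np.cos(ph)+.01*np.sin(ph)+.0095; z=.032+r*np.sin(ph)+.01*np.cos(ph)
    print(ph,np.round([y*1e3,z*1e3]),"dx %.1f dz %.1f"%((y-prev[0])*1e3,-(z-prev[1])*1e3)); prev=(y,z)
E
```

```text
cur 0.0009199537357135565 0.08797431145004693 0.19624105108331052
1.6 [ 25. 229.] dx -62.7 dz -32.4
1.45 [ -4. 229.] dx -29.6 dz -0.1
1.3 [-34. 224.] dx -29.2 dz 4.3
1.15 [-62. 216.] dx -28.3 dz 8.6
1.0 [-89. 203.] dx -26.7 dz 12.7
0.85 [-113.  187.] dx -24.5 dz 16.6
0.7 [-135.  167.] dx -21.7 dz 20.0
0.55 [-153.  143.] dx -18.5 dz 23.1
0.4 [-168.  118.] dx -14.8 dz 25.6
0.3 [-176.  100.] dx -7.7 dz 18.2
0.2 [-182.   81.] dx -5.8 dz 18.8
0.1 [-186.   62.] dx -3.9 dz 19.3
0.04 [-187.   50.] dx -1.4 dz 11.7
```

Call:
step_arm(
  steps=[0.5,0,0,-32,0,0.5,-20,0,0,0,0.5,-15,0,0,0,0.5,-14,0,0,0,0.5,-14,0,0,0,0.5,-15,0,0,0,0.5,-15,0,0,0,0.5,-15,0,2,0,0.5,-14,0,2,0,0.5,-14,0,4,0,0.5,-14,0,5,0,0.5,0,0,0,0],
)

```text
time_s: 6.0
tool_pos: [0.5238, 0.1394, 0.397]
tool_rot: [-179.9, 0.1, 74.2]
force: [-0.4, -0.5, -0.3]
grip_width: 0.0435
grasp_force: 0.0
```

```bash
python3 - <<'E'
from h import *
o=env.get_obs();p=o["tool_pos"]-HINGE
print(p@X,p@Y,o["tool_pos"][2]-.182,o["force"])
save(cam("side"),"s1.png")
E
```

```text
0.0005822920539805635 -0.0626768315056075 0.21496249277969098 [-0.4423675  -0.50564917 -0.31587451]
```

View pics/s1.png

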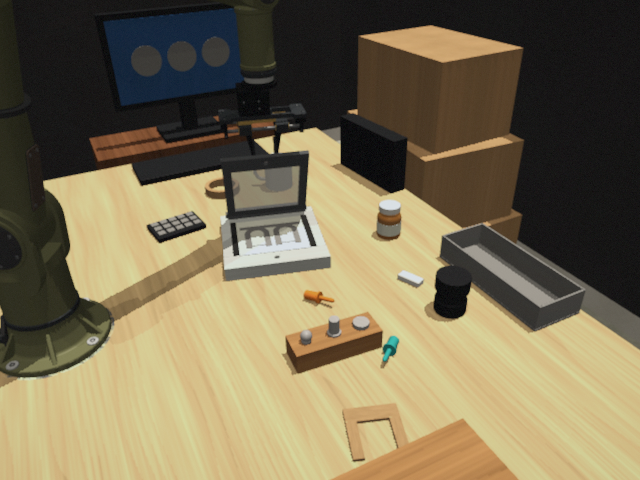

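The frame is leaning forward in front of the fingers (top rim at about (265,160)) and follows the push. The middle pin is still in the block at (334,325). Continuing the swing.

Call:
step_arm(
  steps=[0.5,-13,0,6,0,0.5,-13,0,7,0,0.5,-12,0,8,0,0.5,-12,0,8,0,0.5,-11,0,10,0,0.5,-11,0,10,0,0.5,-9,0,11,0,0.5,-9,0,12,0,0.5,-8,0,12,0,0.5,-7,0,13,0,0.5,-4,0,9,0,0.5,0,0,0,0],
)

```text
time_s: 7.55
tool_pos: [0.4942, 0.036, 0.2908]
tool_rot: [-179.9, 0.0, 74.4]
force: [1.0, -0.1, -0.0]
grip_width: 0.0435
grasp_force: 0.0
```

```bash
python3 - <<'E'
from h import *
o=env.get_obs();p=o["tool_pos"]-HINGE
print(p@X,p@Y,o["tool_pos"][2]-.182,o["force"])
E
```

```text
1.8630756277706773e-05 -0.17022135706739155 0.10880010608725627 [ 0.99565447 -0.11075477 -0.03968114]
```

Call:
step_arm(
  steps=[0.5,-4,0,9,0,0.5,-3,0,9,0,0.5,-3,0,9,0,0.5,-3,0,9,0,0.5,-2,0,9,0,0.5,-1,0,8,0,0.5,0,0,5,0,0.5,0,0,4,0,0.5,0,0,3,0,0.5,0,0,0,0],
)

```text
time_s: 8.8
tool_pos: [0.4904, 0.0205, 0.2269]
tool_rot: [180.0, 0.1, 74.4]
force: [-2.6, -1.9, 4.2]
grip_width: 0.0431
grasp_force: 2.6
```

Call:
step_arm(
  steps=[0.5,0,0,3,0,0.5,0,0,0,0,0.5,0,0,-10,0,0.5,0,0,-40,0,0.5,0,0,-40,0,0.5,0,0,-40,0,0.5,-38.3,8.4,0,0,0.5,-38.3,8.4,0,0,0.5,-38.3,8.4,0,0,0.5,-38.3,8.4,0,0,0.5,-38.3,8.4,0,0,1,0,0,0,0],
)

```text
time_s: 10.3
tool_pos: [0.4787, -0.178, 0.3538]
tool_rot: [180.0, -0.0, 74.1]
force: [-0.4, 0.4, 0.3]
grip_width: 0.048
grasp_force: 0.0
```

Call:
step_arm(
  steps=[1,-38.3,8.4,0,0,1,-38.3,8.4,0,0,1,-38.3,8.4,0,0,1,0,0,0,10.6,1,0,0,0,10.6,1,0,0,0,10.6,1,0,0,0,10.6,1,0,0,0,10.6,1,0,0,0,10.6,1,0,0,0,10.6,1,0,0,0,0],
)

```text
time_s: 11.68
tool_pos: [0.4733, -0.2909, 0.354]
tool_rot: [-180.0, -0.1, 0.4]
force: [-0.0, 0.0, 1.2]
grip_width: 0.087
grasp_force: 0.0
```

```bash
python3 - <<'E'
from h import *
c=cam("top");s=cam("side");print(env.get_obs()["tool_rot"],env.get_obs()["tool_pos"])
a=cv2.resize(c[0][200:330,210:345],None,fx=3,fy=3,interpolation=cv2.INTER_CUBIC)
b=cv2.resize(s[0][200:330,210:345],None,fx=3,fy=3,interpolation=cv2.INTER_CUBIC)
d=cv2.resize(s[0][270:400,280:412],None,fx=3,fy=3,interpolation=cv2.INTER_CUBIC)[:,:-6] if 0 else None
cv2.imwrite("pics/z2.png",np.hstack([a,b])[:,:,::-1])
E
```

```text
[-1.79984718e+02 -3.53308230e-02  4.53917140e-01] [ 0.4730311  -0.29133102  0.35395204]
```

View pics/z2.png

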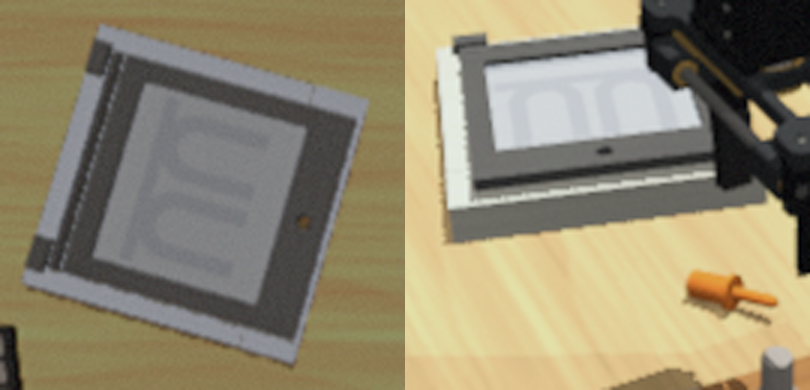

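The frame is shut and slightly ajar on its springs. The frame hole is at top (311.3,273.7) and side (276.3,250). I'll refine it and locate the pin accurately in both views.

```bash
python3 - <<'E'
from h import *
c=cam("top");s=cam("side")
def cen(im,u,v,w,f):
    u,v=int(round(u)),int(round(v)); P=cv2.cvtColor(im,cv2.COLOR_RGB2HSV).astype(float)[v-w:v+w+1,u-w:u+w+1]
    W=f(P); yy,xx=np.mgrid[v-w:v+w+1,u-w:u+w+1]; return (W*xx).sum()/W.sum(),(W*yy).sum()/W.sum()
ht=cen(c[0],311,274,4,lambda P:np.clip(P[...,1]-90,0,None))
hs=cen(s[0],276,250,4,lambda P:np.clip(np.median(P[...,2])-15-P[...,2],0,None))
print("hole",ht,hs,two(c,ht,s,hs),onz(c,*ht,.05),onz(c,*ht,.032),onz(s,*hs,.05))
im=s[0][300:345,285:390];cv2.imwrite("pics/z3.png",cv2.resize(im,None,fx=7,fy=7,interpolation=cv2.INTER_CUBIC)[:,:,::-1])
p=[.4732,-.2932,.076];print("pin proj side",proj(s,p),proj(s,[p[0],p[1],.046]),"offset",285,300)
E
```

```text
hole (np.float64(310.84761904761905), np.float64(273.65396825396823)) (np.float64(276.4913043478261), np.float64(250.45)) (array([0.48633285, 0.00697078, 0.0484465 ]), np.float64(1.4735413895905823e-05)) [0.4862957  0.00694155 0.05      ] [0.48664596 0.00730945 0.032     ] [0.48548704 0.00468767 0.05      ]
pin proj side [333.12863881 318.53478076] [333.26114027 331.19987709] offset 285 300
```

View pics/z3.png

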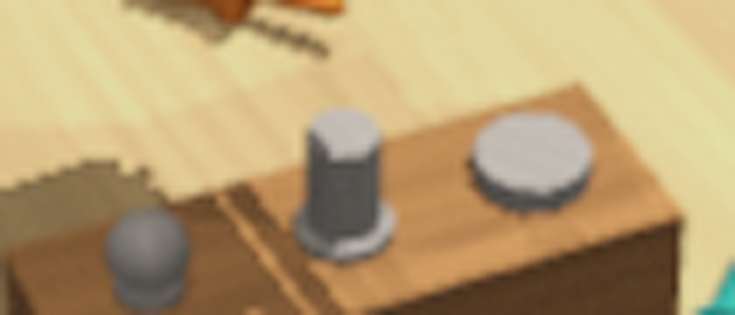

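The crop shows the tall round grip upright in the middle hole, with its top centre at crop (345,131), which is pixel (334.3,318.7). This is within about 2 mm of the top-view estimate. Now I grasp it.

Call:
step_arm(
  steps=[1,1,2,30,0,1,0,0,30,0,1,0,0,30,0,1,0,0,20,0,1,0,0,12,0,1,0,0,0,0],
  grip_force=20,
)

```text
time_s: 12.62
tool_pos: [0.4734, -0.2942, 0.2312]
tool_rot: [-179.9, 0.1, 0.2]
force: [-0.1, -0.5, 0.7]
grip_width: 0.087
grasp_force: 0.0
```

Call:
step_arm(
  steps=[0.2,0,0,0,0,0.1,0,0,0,0,0,0,0,0,0,0,0,0,0,0,0,0,0,0,0,0,0,0,0,0,0,0,0,0,0],
  grip_force=45,
)

```text
time_s: 13.5
tool_pos: [0.4736, -0.2943, 0.2317]
tool_rot: [180.0, 0.0, 0.2]
force: [-0.9, -0.1, 1.1]
grip_width: 0.025
grasp_force: 0.0
```

Call:
step_arm(
  steps=[0,0,0,0,0,0,0,0,0,0,0,0,0,0,0,0,0,0,0,0],
)

```text
time_s: 14.0
tool_pos: [0.4736, -0.2942, 0.2317]
tool_rot: [180.0, 0.0, 0.2]
force: [-0.8, -0.7, 0.5]
grip_width: 0.0191
grasp_force: 45.0
```

Call:
step_arm(
  steps=[0,0,0,-20,0,0,0,0,-30,0,0,0,0,-30,0,0,2.8,-60,0,0,0,2.8,-60,0,0,0,2.8,-60,0,0,0,2.8,-60,0,0,0,2.6,-61,0,0,0,0,0,0,0,0,0,0,0,0,0,0,0,0,0],
)

```text
time_s: 15.38
tool_pos: [0.4864, 0.005, 0.3115]
tool_rot: [180.0, 0.0, 0.0]
force: [0.4, -0.7, -0.2]
grip_width: 0.0193
grasp_force: 45.0
```

```bash
python3 - <<'E'
from h import *
s=cam("side");o=env.get_obs();print(o["tool_pos"],o["tool_rot"],o["force"],o["grip_width"])
im=s[0][205:265,240:320];cv2.imwrite("pics/z4.png",cv2.resize(im,None,fx=9,fy=9,interpolation=cv2.INTER_CUBIC)[:,:,::-1])
x,y,z=o["tool_pos"]
for h in(0,.034,.038,.048):print(h,(proj(s,[x,y,z-.2317+.008+h])-[240,205])*9)
print("hole",(proj(s,[.4863,.007,.0497])-[240,205])*9)
E
```

```text
[0.48644249 0.00506262 0.31156516] [1.79981555e+02 2.20094872e-02 9.99785696e-03] [ 1.75347299 -0.14312278 -0.73523338] 0.01845998102947946
0 [321.86381277 278.58225621]
0.034 [313.07775061 159.32876766]
0.038 [312.02694035 145.06608821]
0.048 [309.38378053 109.1903996 ]
hole [327.91684311 404.842541  ]
```

View pics/z4.png

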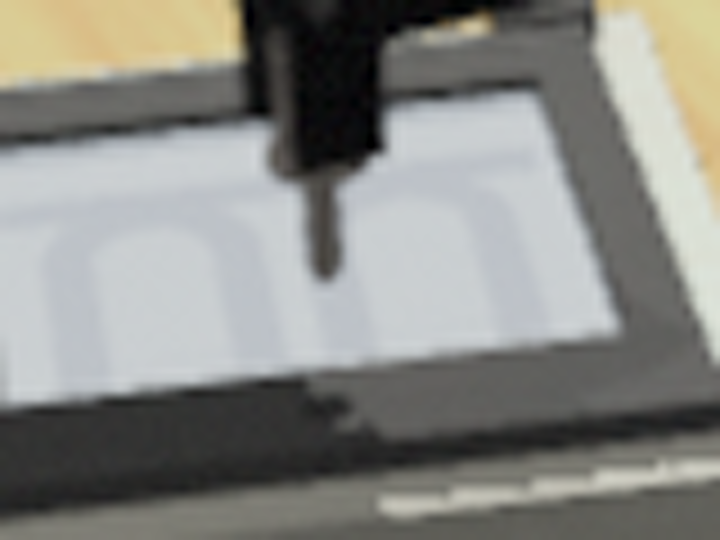

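The side view shows the shank upright over the frame, with the axis at crop (324,230) and the tip at (326,281). Once I correct for the half-pixel shift of the resize, it is within about 0.5 mm of the TCP axis. I'll adjust by −0.6 mm in x and +1 mm in y, descend, and watch the force.

Call:
step_arm(
  steps=[0,-0.6,-1,10,0,0,0,0,10,0,0,0,0,10,0,0,0,0,5,0,0,0,0,4,0,0,0,0,3,0,0,0,0,3,0,0,0,0,0,0],
)

```text
time_s: 16.42
tool_pos: [0.4858, 0.0078, 0.2666]
tool_rot: [180.0, 0.0, 0.2]
force: [-0.9, -0.7, -0.9]
grip_width: 0.0191
grasp_force: 45.0
```

Call:
step_arm(
  steps=[0,0,0,3,0,0,0,0,3,0,0,0,0,3,0,0,0,0,3,0,0,0,0,3,0,0,0,0,0,0],
)

```text
time_s: 17.18
tool_pos: [0.4857, 0.0077, 0.2514]
tool_rot: [-180.0, 0.0, 0.2]
force: [0.4, 0.8, -0.7]
grip_width: 0.0193
grasp_force: 45.0
```

Call:
step_arm(
  steps=[0,0,0,4,0,0,0,0,4,0,0,0,0,3,0,0,0,0,3,0,0,0,0,2,0,0,0,0,2,0,0,0,0,0,0,0,0,0,0,0],
)

```text
time_s: 18.18
tool_pos: [0.4859, 0.0075, 0.2339]
tool_rot: [180.0, -0.0, 0.2]
force: [-1.7, -2.1, 4.8]
grip_width: 0.0187
grasp_force: 45.0
```

Force is rising as the collar bears on the sprung frame. I'll press on to the hard stop.

Call:
step_arm(
  steps=[0,0,0,1,0,0,0,0,1,0,0,0,0,1,0,0,0,0,1,0,0,0,0,0,0,0,0,0,0,0],
)

```text
time_s: 18.92
tool_pos: [0.486, 0.0074, 0.2303]
tool_rot: [179.9, -0.0, 0.2]
force: [-2.8, -3.2, 8.2]
grip_width: 0.0188
grasp_force: 45.0
```

Call:
step_arm(
  steps=[0,0,0,1,0,0,0,0,1,0,0,0,0,0,0,0,0,0,0,0],
)

```text
time_s: 19.42
tool_pos: [0.4864, 0.0073, 0.2291]
tool_rot: [179.9, -0.0, 0.2]
force: [-3.4, -3.6, 14.6]
grip_width: 0.019
grasp_force: 45.0
```

Call:
step_arm(
  steps=[0,0,0,1,0,0,0,0,0,0,0,0,0,0,0,0,0,0,0,0],
)

```text
time_s: 19.92
tool_pos: [0.4865, 0.0073, 0.2285]
tool_rot: [179.9, -0.1, 0.2]
force: [-5.1, -2.9, 17.6]
grip_width: 0.0184
grasp_force: 45.0
```

```bash
python3 - <<'E'
from h import *
s=cam("side");o=env.get_obs();print(o["tool_pos"],o["tool_rot"],o["force"],o["grip_width"],o["time_s"])
im=s[0][200:290,215:335];cv2.imwrite("pics/z5.png",cv2.resize(im,None,fx=6,fy=6,interpolation=cv2.INTER_CUBIC)[:,:,::-1])
E
```

```text
[0.48643925 0.00734007 0.22850827] [ 1.79891815e+02 -5.56991356e-02  1.57452274e-01] [-5.15906    -3.9119195  17.51607028] 0.018931592194356493 19.975
```

View pics/z5.png

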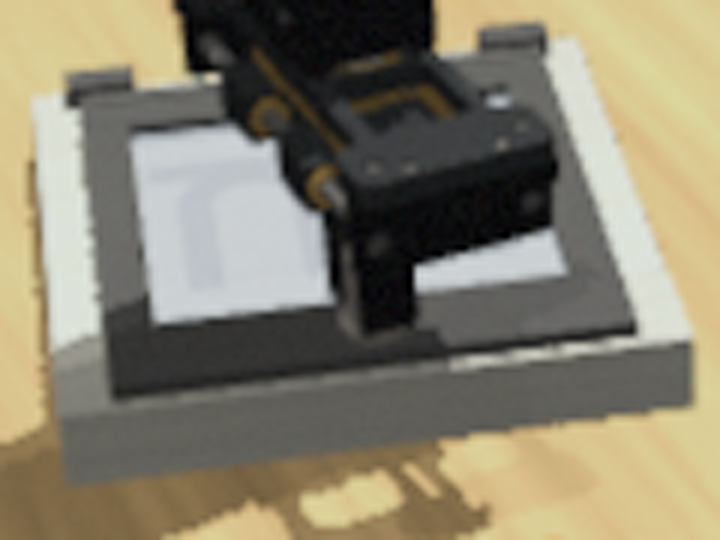

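The frame lies flat on the bed with no gap at its front edge (crop (110–635, 330–395)), and the fingers sit on the collar at (375,330). The force is steady at 17.5 N, past the 8 N needed, so I hand it in.

```bash
python3 -c "
from cell import env
print(env.sign_off())"
```

```text
the job is handed in; nothing more can be done
None
```

I handed the job in at about 20 s: the frame is shut, the pin is through both holes with its collar on the frame, and the gripper is still pressing it down with about 17 N; the sign-off gave no verdict.

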